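# Space out the shelf bars of a climate chamber with a spacer block

## Task

Set the three gaps between the cross bars of the chamber shelf to exactly the thickness of the white spacer block: take the block from its holder and, starting at the screwed-down bar and working along the row, push it gently nose first fully down into each gap in turn, its flat face held snug but only lightly (a few newtons) against the bar already set so that its tapered side wedges the next bar away. Do not force it, move the bars only with the block, and do not shift a bar already set. Finally hang the block back in its holder, let go, and leave the other things on the bench alone.

Things in the scene. Friction and masses are not known exactly. Their poses are not given: they have to be found in the camera images.
- rack: blue shelf frame of the chamber, fixed to the bench, 202 x 270 mm (its x, y) and 54 mm high; origin on the bench under its middle, z up. Four aluminium cross bars lie along its x on its two rails; the row runs along its y. Between the rails the frame is open down to the bench.
- bar0: the fixed aluminium cross bar at the frame's -y end, screwed down (a dark screw head at each end, 3 mm high, 82 mm from its middle): 186 x 20 x 20 mm (x, y, z). Origin: centre of its underside, which is 40 mm over the bench; its top is 60 mm over the bench. Axes as the rack's. It does not move.
- bar1: first sliding cross bar, next to bar0 on its +y side; same size, origin and axes as bar0, no screws. It slides only along the rack's y, stiffly: it stays where it is left and moves when pushed with about 4 N. It starts 5 to 11 mm too near to bar0: its proper place is 44 mm (24 mm gap + 20 mm bar) from bar0, origin to origin.
- bar2: second sliding cross bar, like bar1, on bar1's +y side. It starts 5 to 11 mm short of (on the -y side of) its proper place, which is 44 mm from bar1 once that is set; so when bar1 has been set the gap between them is 13 to 19 mm.
- bar3: third sliding cross bar, like bar1, on bar2's +y side; starts 5 to 11 mm short of its proper place, 44 mm from bar2 once that is set.
- spacer: white plastic spacer block, 0.2 kg, 44 mm long (x), hanging nose down in its holder. Origin: middle of its 24 mm thick part in x and y, level with the nose's bottom; z up. Its -y face is flat and upright, y = -12 mm from z = 0 to 48. Its +y side slants out from y = -5 at z = 0 (nose 7 mm thick) to y = +12 at z = 36, and is upright there to z = 48. Flat face goes to bar0's side (block y along rack y).
- flange (a point): middle of the underside of the block's flange (48 mm above the block's origin; block axes). The flange, 44 x 54 mm (x, y) and 6 mm thick, lands on the bar tops when the block is fully down: this point is then 60 mm over the bench and, block snug, 22 mm from the middle of the bar on either side.
- handle (a point): middle of the block's handle, 77 mm above the block's origin (block axes). The handle stands on the flange, from 54 to 99 mm above the origin, 20 mm thick (y) and 40 mm long (x): grip it here from above on the two faces 20 mm apart.
- holder: grey plastic holder fixed to the bench, foot 92 x 68 mm, four 8 mm walls round an opening of 60 x 36 mm (x, y). The block's flange rests on the two long walls (along x), whose rim is 56 mm over the bench; end walls 46 mm. Origin: centre of its underside. The block hangs with its origin within 5 mm of the holder's centre, 8 mm over the bench, its y along the holder's y.
- dish: small aluminium specimen dish, 68 mm across, 22 mm high, loose on the bench, to be left alone; origin: centre of its underside
- jar: closed glass jar, 60 mm across, 90 mm high, loose, to be left alone; origin: centre of its underside
- driver: screwdriver with a black handle lying on the bench, to be left alone; origin: under its middle; it lies along its x
There are look-alikes about, which are no part of the job. Leave any pink or yellow look-alike of the holder alone.

How it is judged:
On the way, in this order (a step that is already met when the one before it is completed fails the run):
1. the spacer is fully down in the first gap (flange within 3 mm of the bar tops), the gap matches it to 1.5 mm, and its flat face presses against the bar already set with more than 1 N (y of spacer in the frame of bar0 between 0.0195 and 0.0245 m and z of spacer in the frame of bar0 below -0.025 m and contact force between spacer and bar0 above 1 N and y of bar1 in the frame of bar0 between 0.0425 and 0.0455 m), for 0.2 s.
2. the spacer is fully down in the second gap (flange within 3 mm of the bar tops), the gap matches it to 1.5 mm, and its flat face presses against the bar already set with more than 1 N (y of spacer in the frame of bar1 between 0.0195 and 0.0245 m and z of spacer in the frame of bar1 below -0.025 m and contact force between spacer and bar1 above 1 N and y of bar2 in the frame of bar1 between 0.0425 and 0.0455 m), for 0.2 s.
3. the spacer is fully down in the third gap (flange within 3 mm of the bar tops), the gap matches it to 1.5 mm, and its flat face presses against the bar already set with more than 1 N (y of spacer in the frame of bar2 between 0.0195 and 0.0245 m and z of spacer in the frame of bar2 below -0.025 m and contact force between spacer and bar2 above 1 N and y of bar3 in the frame of bar2 between 0.0425 and 0.0455 m), for 0.2 s.
At the end, for the whole second after the job is handed in: each of the three gaps is 24 mm to within 1.5 mm, and the block hangs at rest upright in its holder, released: origin within 15 mm of the holder's centre, 4 to 12 mm over the bench, upright to 0.08 rad, its y along the holder's to 0.35 rad (y of bar1 in the frame of bar0 between 0.0425 and 0.0455 m and y of bar2 in the frame of bar1 between 0.0425 and 0.0455 m and y of bar3 in the frame of bar2 between 0.0425 and 0.0455 m and horizontal distance between spacer and holder below 0.015 m and height (world z) of spacer between 0.004 and 0.012 m and angle between spacer's own z axis and vertical below 0.08 rad and angle between the y axis of spacer and the y axis of holder, either way round below 0.35 rad and linear speed of spacer below 0.01 m/s); the robot touches nothing.
It fails at once if the block is forced: more than 30 N between it and a bar (contact force between spacer and bar0 above 30 N or contact force between spacer and bar1 above 30 N or contact force between spacer and bar2 above 30 N or contact force between spacer and bar3 above 30 N).
It fails at once if the block's flat side is pressed sideways against the bar already set (the bar on its -y side) with more than 13 N ((contact force between spacer_wedge and bar0 above 13 N and y of spacer in the frame of bar0 above 0 m) or (contact force between spacer_wedge and bar1 above 13 N and y of spacer in the frame of bar1 above 0 m) or (contact force between spacer_wedge and bar2 above 13 N and y of spacer in the frame of bar2 above 0 m)).
It fails at once if a bar is pushed by the robot itself instead of with the block (contact force between any of the fingers, the arm and bar0 above 2 N or contact force between any of the fingers, the arm and bar1 above 2 N or contact force between any of the fingers, the arm and bar2 above 2 N or contact force between any of the fingers, the arm and bar3 above 2 N).
It fails at once if the dish, jar or screwdriver is moved more than 15 mm (distance of any of dish, jar, driver from where it was at the start of the episode above 0.015 m).
It also fails if it takes over 72 s, if anything falls off the work surface, if the arm or the gripper's body presses on something with over 40 N, if the wrist force passes 120 N, or if a joint passes its speed limit or range.

## Robot

A 6-joint arm with a two-finger parallel gripper is mounted at the origin on the work surface. World frame = base frame: x ahead of the robot, y to its left, z up, the work surface at z = 0. Lengths are in m, angles in rad, forces in N, time in s.
With the tool pointing down it reaches from about 0.325 to 0.9 m from the base axis. Payload 6.1 kg.
Tool frame: the origin (TCP) lies midway between the tips of the shut fingers; the grasp point (between the pads) lies bot.grip_depth behind it (bot.grip_depth is the distance from the TCP to the grasp point, in m); z points along the fingers, x is the direction in which the jaws open and shut, and the axes are right-handed (so a half turn about z gives the same grasp; the last joint's range is limited). The gripper opens to 85 mm and grips with 20 to 120 N. Pads are 22 mm wide; open, the fingers measure 114 mm over their backs; the gripper's body (76 mm by 85 mm) begins 54 mm behind the grasp point. The pads swing forward as they close: fully open they stand 13 mm farther back than shut.
Start: joints at [1.011, 0.22, 1.526, -0, 1.395, -0.126], TCP at [0.263, 0.567, 0.231] pointing down, gripper open.
Joint ranges: [-2.98, 2.98], [-0.91, 2.08], [0.09, 2.57], [-1.24, 4.39], [0.2, 2.65], [-2.68, 2.68]. Speed limits (rad/s): [2.57, 2.57, 3.01, 3.14, 3.14, 3.14].

## Interface

Orientations are given as [roll, pitch, yaw] about the fixed x, y, z axes, in that order (R = Rz(yaw) Ry(pitch) Rx(roll)).
In Python, from bench import bot gives the robot as it stands. Calls block until the motion is done:
- bot.goto(position, orientation): joint-space move of the TCP to a pose.
- bot.move_l(position, ori=None, velocity=0.15, max_force=None): straight line of the TCP; ori=None keeps the orientation; velocity is the mean speed in m/s. With max_force (N) it stops when the force on the tool has changed by that much, and returns True; else False.
- bot.goto_joints(angles): joint-space move.
- bot.open() and bot.grab(f_grip=None): open the fingers fully, or close them until they stop; f_grip is the grip in N (None keeps the last).
- bot.sleep(seconds).
- bot.ik(position, orientation): joint angles nearest the present ones, or None.
- bot.get_image(name): name is "scene" or "top" or "wrist"; returns a dict with "color" (420x560x3 uint8, red, green, blue), "camera_matrix" (3x3 intrinsics, pixels), "T" (4x4, takes a point from camera to world coordinates). Camera axes: x right, y up, looking along -z (the intrinsics and any distortion apply to the point x, -y, -z); pixel columns grow to the right and rows downward; lengths in m; the calibration is good to about 2 mm. A picture is of the moment at which its call begins. There is no depth.
A pose or a line that the arm cannot do raises bot.MotionError and nothing moves.
- bot.job_done(): hands the job in, once; it reports no verdict.
Readings, each from a call of its own:
- bot.read_t(): time.
- bot.read_q(): joint angles.
- bot.read_joint_vel(): joint speeds.
- bot.read_joint_efforts(): joint torques, N m.
- bot.read_eef_pos(): TCP position.
- bot.read_tcp_rot(): TCP orientation.
- bot.read_wrist_force(): force on the tool from outside, world axes, zero at the start.
- bot.read_moment(): the same for the moment, N m.
- bot.read_opening(): opening from 0.0 (shut) to 1.0 (fully open).
Only numpy, scipy, OpenCV 4.12 (cv2) and the standard library are available. Lean on these libraries where they do the work, as an engineer would, in place of code of your own. Each camera call takes 0.05 s, during which the arm holds its last target.

## Working session

There is one attempt and no reset: what is moved stays moved. The work goes in short steps, each a Python script; the robot and the scene stay as the last script left them, time stands still between calls to the robot, and variables do not carry over. Pictures are saved under pics/ and viewed, and the job is handed in when it is done.

```bash
ls; mkdir -p pics; python3 - <<'E'
from bench import bot
import cv2
for n in ["scene","top","wrist"]:
    d=bot.get_image(n); cv2.imwrite(f"pics/{n}0.png",d["color"][:,:,::-1]); print(n,d["camera_matrix"].tolist(),d["T"].round(4).tolist(),[k for k in d])
print(bot.read_t(),bot.grip_depth,bot.read_wrist_force(),bot.read_tcp_rot())
E
```

```text
pics
scene [[524.3780945769613, 0.0, 277.0270584116522], [0.0, 524.3780945769613, 203.52411773036823], [0.0, 0.0, 1.0]] [[0.6421, -0.646, 0.4128, 1.096], [0.7666, 0.5469, -0.3365, -0.4814], [-0.0084, 0.5325, 0.8464, 1.2573], [0.0, 0.0, 0.0, 1.0]] ['color', 'camera_matrix', 'T']
top [[511.6469861355941, 0.0, 268.33513457796215], [0.0, 511.6469861355941, 214.69350013391636], [0.0, 0.0, 1.0]] [[-0.0061, 0.9799, -0.1994, 0.267], [-1.0, -0.0065, -0.0011, 0.0003], [-0.0024, 0.1994, 0.9799, 1.4065], [0.0, 0.0, 0.0, 1.0]] ['color', 'camera_matrix', 'T']
wrist [[337.390480360534, 0.0, 274.6191702436287], [0.0, 337.390480360534, 203.96920417238633], [0.0, 0.0, 1.0]] [[0.4202, -0.8586, -0.2937, 0.1866], [0.9074, 0.3974, 0.1365, 0.6013], [-0.0004, -0.3239, 0.9461, 0.372], [0.0, 0.0, 0.0, 1.0]] ['color', 'camera_matrix', 'T']
0.15 0.0187 [-1.29397238 -0.02747842 -0.00378877] [-3.14138481e+00  1.48531676e-03  1.13697642e+00]
```

View pics/scene0.png

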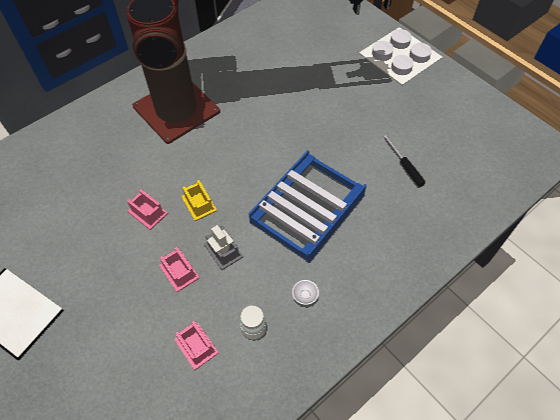

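View pics/top0.png

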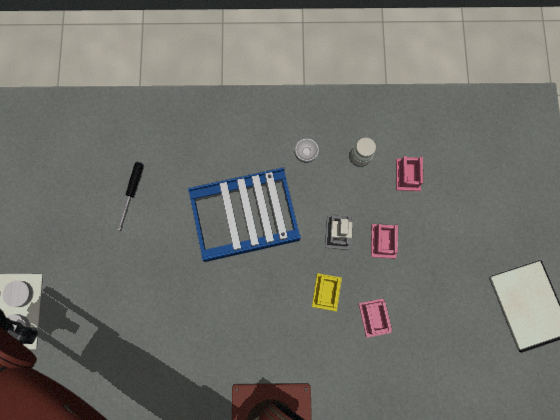

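View pics/wrist0.png

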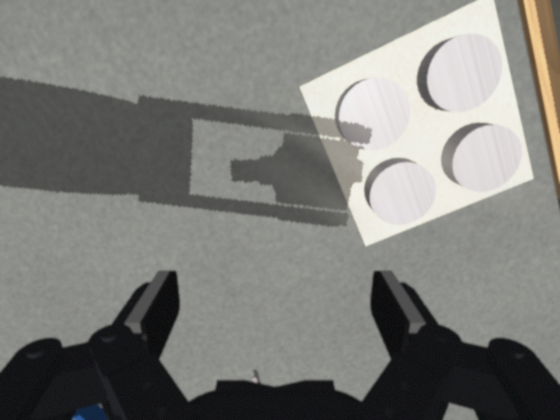

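```bash
python3 - <<'E'
import cv2
a=cv2.imread("pics/top0.png")
cv2.imwrite("pics/t_rack.png",cv2.resize(a[160:270,180:310],None,fx=6,fy=5.4545,interpolation=cv2.INTER_CUBIC))
cv2.imwrite("pics/t_hold.png",cv2.resize(a[205:260,315:365],None,fx=10,fy=10,interpolation=cv2.INTER_CUBIC))
s=cv2.imread("pics/scene0.png")
cv2.imwrite("pics/s_hold.png",cv2.resize(s[215:275,190:260],None,fx=10,fy=10,interpolation=cv2.INTER_CUBIC))
cv2.imwrite("pics/s_rack.png",cv2.resize(s[145:265,240:375],None,fx=5.5,fy=5,interpolation=cv2.INTER_CUBIC))
E
```

```text
(no output)
```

View pics/t_rack.png

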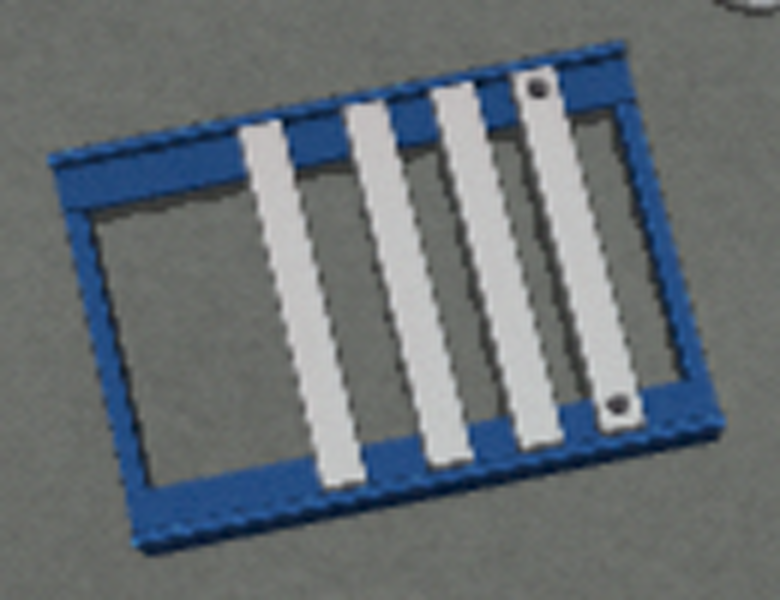

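View pics/t_hold.png

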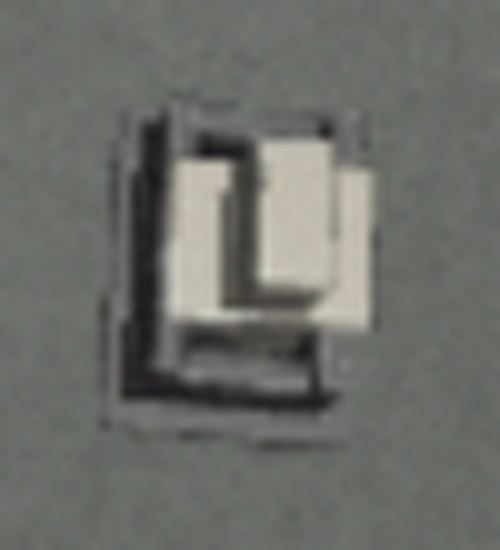

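View pics/s_hold.png

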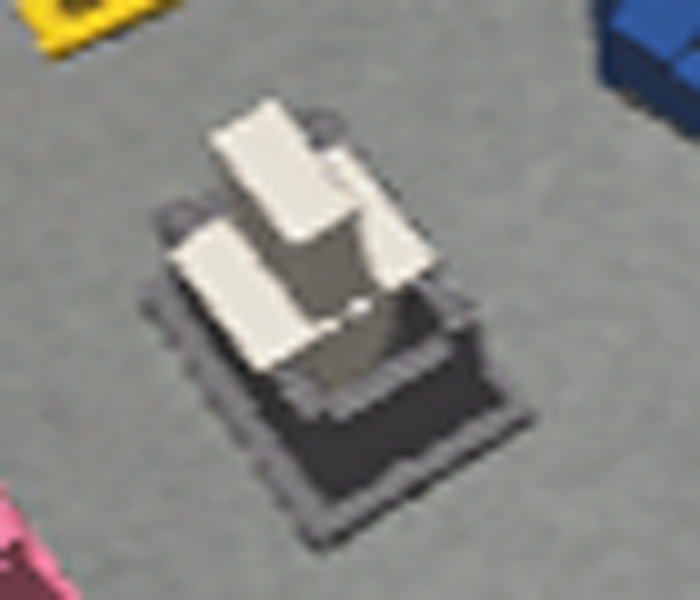

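```bash
cat > h.py <<'E'
import numpy as np, cv2
from bench import bot
def ray(d,u,v,z):
    K=d["camera_matrix"];T=d["T"]
    c=np.array([(u-K[0,2])/K[0,0],-(v-K[1,2])/K[1,1],-1.0])
    w=T[:3,:3]@c; o=T[:3,3]; return o+w*(z-o[2])/w[2]
def proj(d,P):
    K=d["camera_matrix"];T=d["T"]
    c=T[:3,:3].T@(np.asarray(P,float)-T[:3,3])
    return K[0,2]+K[0,0]*c[0]/-c[2], K[1,2]-K[1,1]*c[1]/-c[2]
def crop(img,u0,v0,w,h,s,name):
    cv2.imwrite(name,cv2.resize(img[v0:v0+h,u0:u0+w,::-1],None,fx=s,fy=s,interpolation=cv2.INTER_CUBIC))
E
python3 - <<'E'
from h import *
d=bot.get_image("top")
def c(X,Y,u0,v0,sx,sy): return u0+(X+.5)/sx-.5, v0+(Y+.5)/sy-.5
R=lambda X,Y,z: ray(d,*c(X,Y,180,160,6,5.4545),z)
s1=R(538,88,.063);s2=R(619,405,.063); print("screws",s1,s2,np.linalg.norm(s1-s2)); x=s1-s2;print("yaw",np.arctan2(x[1],x[0]))
for n,(a,b,e,f) in {"b0":((513,72),(555,67),(600,430),(643,424)),"b1":((432,88),(474,83),(520,447),(563,440)),"b2":((345,106),(385,102),(428,465),(471,460)),"b3":((240,128),(284,121),(320,488),(365,482))}.items():
    p=[R(*q,.06) for q in (a,b,e,f)]; print(n,np.mean(p,0),np.linalg.norm(p[0]-p[2]),np.linalg.norm(p[0]-p[1]))
H=lambda X,Y,z: ray(d,*c(X,Y,315,205,10,10),z)
p=[H(*q,.107) for q in((258,142),(333,137),(258,290),(330,290))]
print("handle",np.mean(p,0),[np.linalg.norm(p[0]-p[2]),np.linalg.norm(p[0]-p[1])],p)
p=[H(*q,.062) for q in((172,163),(378,170),(168,320),(372,328))]
print("flange",np.mean(p,0),[np.linalg.norm(p[0]-p[2]),np.linalg.norm(p[0]-p[1])],p)
p=[H(*q,0.005) for q in((105,425),(345,443),(130,110))];print(p)
E
```

```text
screws [ 0.6486017  -0.00129324  0.063     ] [ 0.48816655 -0.03614951  0.063     ] 0.16417794005836234
yaw 0.2139360396399302
b0 [ 0.56842733 -0.01837677  0.06      ] 0.18534141145328123 0.019295525218557753
b1 [0.56045029 0.01783215 0.06      ] 0.18570778743502891 0.019261249856904087
b2 [0.55125866 0.0582029  0.06      ] 0.1849897555818097 0.018262836685783154
b3 [0.5407634  0.10517309 0.06      ] 0.1848844036995437 0.020218220614563485
handle [ 0.5003666  -0.19322933  0.107     ] [np.float64(0.038793006885406905), np.float64(0.01947838051438565)] [array([ 0.51948465, -0.18440484,  0.107     ]), array([ 0.52067414, -0.20384686,  0.107     ]), array([ 0.48071432, -0.18307845,  0.107     ]), array([ 0.48059328, -0.20158716,  0.107     ])]
flange [ 0.50023725 -0.19370576  0.062     ] [np.float64(0.04252850628669858), np.float64(0.055038844221419414)] [array([ 0.52266118, -0.16761657,  0.062     ]), array([ 0.5203932 , -0.22260866,  0.062     ]), array([ 0.48019895, -0.16524323,  0.062     ]), array([ 0.47769567, -0.21935458,  0.062     ])]
[array([ 0.46004967, -0.15398706,  0.005     ]), array([ 0.45462263, -0.21998934,  0.005     ]), array([ 0.54864931, -0.16347305,  0.005     ])]
```

View pics/s_rack.png

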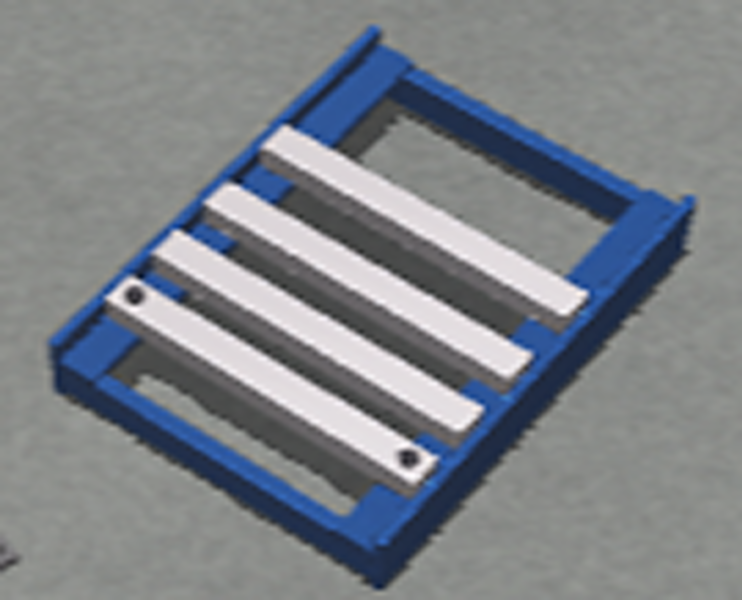

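```bash
python3 - <<'E'
from h import *
bot.goto([.47,-.193,.26],[np.pi,0,1.52])
d=bot.get_image("wrist"); cv2.imwrite("pics/w1.png",d["color"][:,:,::-1])
np.savez("w1.npz",**d)
print(bot.read_t(),bot.read_q(),bot.read_eef_pos(),bot.read_wrist_force())
for n,p in {"handle":[.5003,-.1935,.107],"nose":[.48,-.1935,.008]}.items(): print(n,proj(d,p))
E
```

```text
3.025 [-5.43789533e-01 -8.08014227e-02  1.79005797e+00  1.47289513e-04
  1.43238262e+00 -2.06480927e+00] [ 0.47027063 -0.1924164   0.25996599] [-0.09942618  0.43995649 -0.13920961]
handle (np.float64(275.4260124849009), np.float64(216.7540045639943))
nose (np.float64(274.3018284024631), np.float64(170.99755098521445))
```

View pics/w1.png

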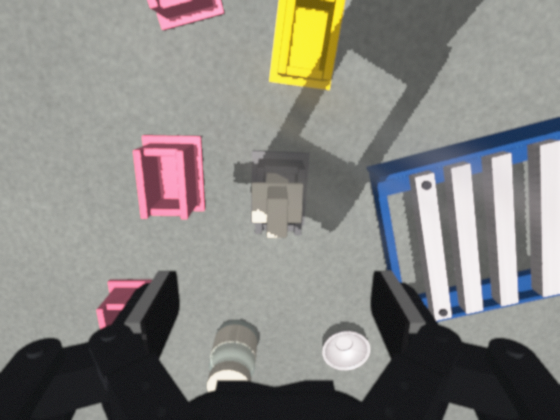

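```bash
python3 - <<'E'
import numpy as np,cv2
d=np.load("w1.npz"); print(d["T"].round(3))
a=d["color"][130:250,220:340,::-1]
a=cv2.resize(a,None,fx=5,fy=5,interpolation=cv2.INTER_CUBIC)
cv2.imwrite("pics/w1c.png",np.clip(255*(a/255.)**.55,0,255).astype(np.uint8))
s=cv2.imread("pics/scene0.png")[220:265,200:250]
s=cv2.resize(s,None,fx=12,fy=12,interpolation=cv2.INTER_CUBIC)
cv2.imwrite("pics/s_h2.png",np.clip(255*(s/255.)**.5,0,255).astype(np.uint8))
E
```

```text
[[ 0.05  -0.945 -0.324  0.387]
 [ 0.999  0.048  0.015 -0.189]
 [ 0.001 -0.325  0.946  0.402]
 [ 0.     0.     0.     1.   ]]
```

View pics/w1c.png

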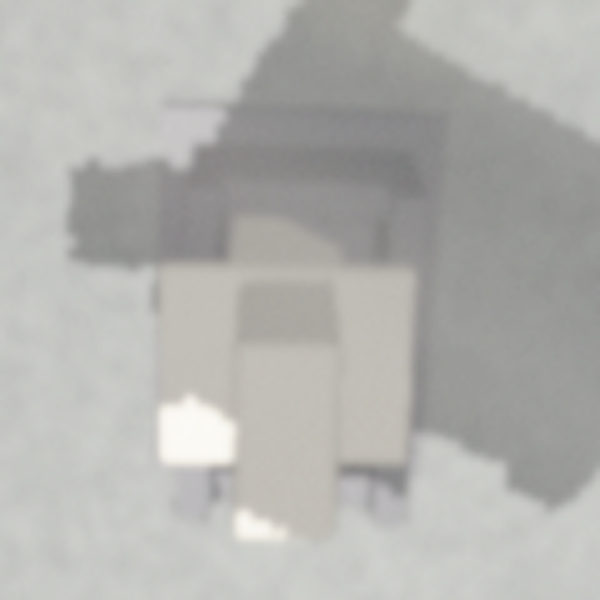

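View pics/s_h2.png

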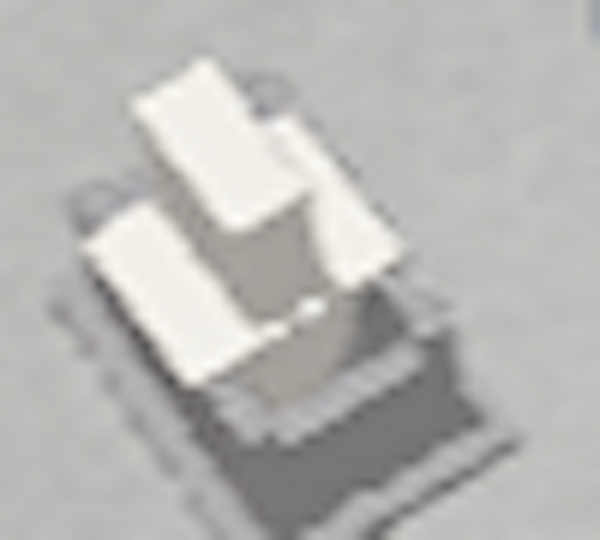

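```bash
python3 - <<'E'
from h import *
d=dict(np.load("w1.npz"))
W=lambda X,Y,z: ray(d,220+(X+.5)/5-.5,130+(Y+.5)/5-.5,z)
for nm,z,q in (("handle",.107,((234,540),(334,537),(239,343),(339,343))),("flange",.062,((158,466),(410,466),(162,265),(416,266))),("foot",0.005,((165,103),(447,112)))):
    p=np.array([W(*k,z) for k in q]); print(nm,p.mean(0),p.round(4).tolist())
    if len(p)==4:
        e=p[0]-p[2]+p[1]-p[3]; print(np.arctan2(e[1],e[0]),np.linalg.norm(e)/2); e=p[1]-p[0]+p[3]-p[2];print(np.arctan2(-e[0],e[1]),np.linalg.norm(e)/2)
    else: e=p[1]-p[0];print(np.arctan2(-e[0],e[1]),np.linalg.norm(e))
E
```

```text
handle [ 0.50176217 -0.19219998  0.107     ] [[0.5212, -0.2032, 0.107], [0.5215, -0.184, 0.107], [0.4817, -0.2, 0.107], [0.4826, -0.1816, 0.107]]
-0.07156039667672048 0.03928175050303972
-0.03356916241550081 0.018736757979186537
flange [ 0.50227012 -0.19187675  0.062     ] [[0.5234, -0.2208, 0.062], [0.5261, -0.1662, 0.062], [0.4784, -0.2167, 0.062], [0.4812, -0.1639, 0.062]]
-0.07130413485287015 0.04503533750060611
-0.052255061362500424 0.05380274702791632
foot [ 0.45712194 -0.1846447   0.005     ] [[0.4544, -0.2178, 0.005], [0.4598, -0.1515, 0.005]]
-0.08204982075186062 0.06656999321317042
```

```bash
python3 - <<'E'
from h import *
Y=np.pi/2-0.065
o=[np.pi,0,Y]
bot.goto([.501,-.1925,.15],o)
bot.move_l([.501,-.1925,.067],o,velocity=.08,max_force=15)
print(bot.read_t(),bot.read_eef_pos(),bot.read_wrist_force())
bot.grab(60)
print(bot.read_t(),bot.read_opening(),bot.read_eef_pos(),bot.read_wrist_force())
bot.move_l([.501,-.1925,.17],o,velocity=.12)
bot.sleep(.1)
print(bot.read_t(),bot.read_eef_pos(),bot.read_tcp_rot(),bot.read_opening())
for i in range(4): print(bot.read_wrist_force()); bot.sleep(.05)
d=bot.get_image("wrist"); cv2.imwrite("pics/w2.png",d["color"][:,:,::-1]); np.savez("w2.npz",**d)
E
```

```text
4.75 [ 0.50155655 -0.19277457  0.06764991] [ 0.87278928 -1.15288463  0.56367975]
5.3667 0.22704118256297945 [ 0.50120106 -0.19264679  0.06726027] [-0.58060305 -0.12021542  1.03667487]
6.475 [ 0.50028508 -0.19209842  0.16871401] [-3.13954586e+00 -1.01663257e-03  1.50574209e+00] 0.22643606085920348
[ 0.56756644  0.05069292 -1.57091812]
[-0.099082    0.60591219 -2.48191149]
[-0.46779968 -0.11562333 -1.92417004]
[ 0.77843208 -0.51076556 -2.23471723]
```

View pics/w2.png

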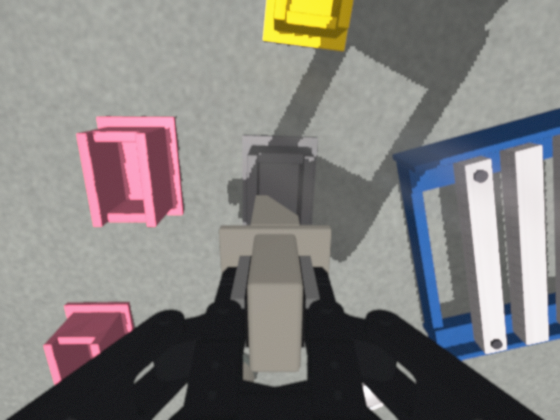

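```bash
cat >> h.py <<'E'
B0=np.array([.5684,-.0184]); TH=.214
def rx(): return np.array([np.cos(TH),np.sin(TH)])
def ry(): return np.array([-np.sin(TH),np.cos(TH)])
def F(n=6,dt=.01):
    f=[]
    for i in range(n):
        f.append(bot.read_wrist_force()); bot.sleep(dt)
    f=np.mean(f,0); return np.array([f[:2]@rx(),f[:2]@ry(),f[2]])
E
python3 - <<'E'
from h import *
o=[np.pi,0,np.pi/2+TH]
p=B0+24.5e-3*ry()
bot.goto([*p,.150],o)
bot.sleep(.1)
print(bot.read_t(),p,bot.read_eef_pos(),bot.read_tcp_rot(),F(10))
for n in("wrist","top"):
    d=bot.get_image(n); cv2.imwrite(f"pics/{n}3.png",d["color"][:,:,::-1]); np.savez(f"{n}3.npz",**d)
E
```

```text
7.6667 [0.56319693 0.00554114] [0.56327878 0.00384777 0.15027358] [3.14134408e+00 7.65987182e-04 1.78262224e+00] [ 0.0653617  -0.10950541 -2.05373106]
```

View pics/wrist3.png

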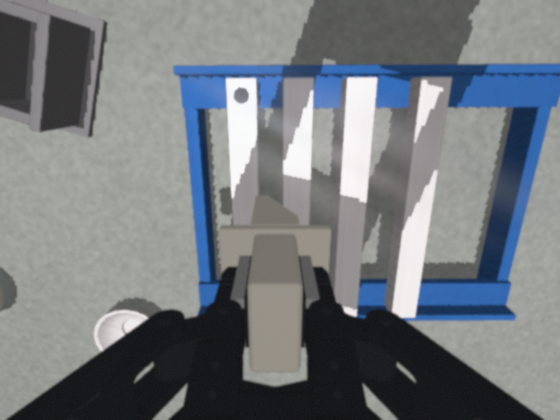

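```bash
python3 - <<'E'
from h import *
d=dict(np.load("wrist3.npz"))
a=d["color"][60:260,200:360]
a=(255*(a/255.)**.6).astype(np.uint8)
cv2.imwrite("pics/w3c.png",cv2.resize(a[:,:,::-1],None,fx=5,fy=3,interpolation=cv2.INTER_CUBIC))
E
```

```text
(no output)
```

View pics/w3c.png

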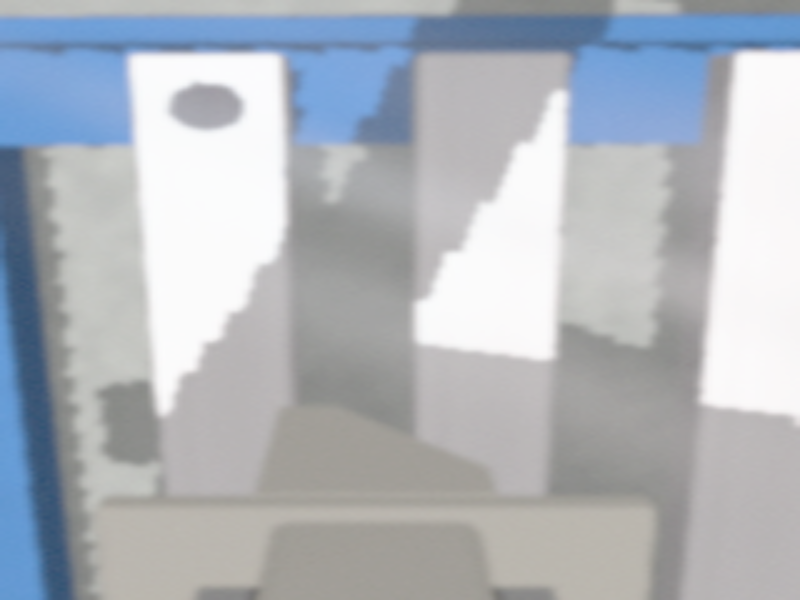

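```bash
python3 - <<'E'
from h import *
d=dict(np.load("wrist3.npz"))
def W(X,Y,z):
    p=ray(d,200+(X+.5)/5-.5,60+(Y+.5)/3-.5,z)[:2]-B0
    return np.array([p@rx(),p@ry()])*1e3
for n,q in {"b0L":((130,55),(165,495)),"b0R":((285,55),(290,400)),"b1L":((415,55),(418,490)),"b1R":((570,55),(548,495)),"b2L":((730,55),(700,400))}.items():
    print(n,[W(*k,.06).round(1) for k in q])
print("screw",W(206,105,.063))
print("nose",W(283,405,.0907),W(345,405,.0907),"flangebot", W(103,500,.1387),W(655,500,.1387),W(100,512,.1447),W(655,512,.1447), "handle",W(270,525,.19),W(480,525,.19))
p=bot.read_eef_pos()[:2]-B0; print("tcp",p@rx()*1e3,p@ry()*1e3)
E
```

```text
b0L [array([-90.3,  -9. ]), array([11.7, -8.8])]
b0R [array([-90.3,  11. ]), array([-12.8,  10.2])]
b1L [array([-90.3,  27.8]), array([10.5, 28.7])]
b1R [array([-90.2,  47.7]), array([11.8, 48. ])]
b2L [array([-90.2,  68.3]), array([-12.7,  69.1])]
screw [-80.15810617   0.75992727]
nose [-21.19147884  10.93268156] [-21.17186957  18.67826563] flangebot [-19.96513679  -4.31556648] [-19.82612899  49.92784592] [-20.42897816  -3.6610204 ] [-20.29391271  48.96061235] handle [-38.46479313  15.52215037] [-38.42919233  29.36831543]
tcp -0.22265674231465216 23.142118339117385
```

```bash
cat >> h.py <<'E'
B0=B0+0.0009*ry()
def cmd(y,z,x=0.): 
    q=B0+x*rx()+y*ry(); return [q[0],q[1],z]
O=[np.pi,0,np.pi/2+TH]
def pos():
    p=bot.read_eef_pos(); q=p[:2]-B0; return np.array([q@rx(),q@ry(),p[2]])
E
python3 - <<'E'
from h import *
print(bot.read_t(),pos()*1e3)
bot.move_l(cmd(.0245,.150),O,velocity=.05)
print(bot.read_t(),pos()*1e3); bot.sleep(.2); print(pos()*1e3)
bot.move_l(cmd(.0245,.108),O,velocity=.08,max_force=4)
print(bot.read_t(),pos()*1e3); bot.sleep(.1); print(pos()*1e3,F(10))
E
```

```text
7.85 [ -0.22265674  22.24211834 150.25636151]
8.1 [-8.42817570e-02  2.42274867e+01  1.50031529e+02]
[1.62603626e-02 2.45002194e+01 1.50027433e+02]
8.975 [4.68613069e-03 2.44991225e+01 1.07793549e+02]
[  0.52274903  24.30590224 108.60239459] [-0.23137138  0.27566563 -2.0464384 ]
```

```bash
python3 - <<'E'
from h import *
b=F(10); print("base",b,pos()*1e3)
z=.108
for y in (.0235,.023,.0225,.022,.0215,.021,.0205):
    bot.move_l(cmd(y,z),O,velocity=.01)
    bot.sleep(.05); f=F(8)-b
    print(round(bot.read_t(),2),y,pos()*1e3,f.round(2))
    if f[1]>2: break
E
```

```text
base [ 0.0387855  -0.07763605 -1.66353256] [  0.40499412  24.35850625 108.62692779]
9.61 0.0235 [5.29443459e-04 2.34861006e+01 1.08038296e+02] [ 0.14  0.38 -0.25]
9.97 0.023 [7.24715365e-04 2.30293345e+01 1.07998184e+02] [ 0.19 -0.05 -0.1 ]
10.34 0.0225 [-1.62859026e-03  2.24809682e+01  1.08004021e+02] [ 0.16  0.04 -0.13]
10.71 0.022 [8.45957864e-05 2.21422992e+01 1.07996585e+02] [-0.12  1.24  0.03]
11.07 0.0215 [-2.99820680e-02  2.19988517e+01  1.07972902e+02] [-0.25  4.21  1.06]
```

```bash
cat >> h.py <<'E'
def descend(y,zs,b,guard=12,v=.02,stopz=9):
    for z in zs:
        st=bot.move_l(cmd(y,z),O,velocity=v,max_force=guard)
        f=F(5,.01)-b
        print(round(bot.read_t(),2),round(y*1e3,2),round(z*1e3,1),(pos()*1e3).round(2),f.round(2),st)
        if st or f[2]>stopz or abs(f[1])>7: print("STOP"); return z,True
    return z,False
E
python3 - <<'E'
from h import *
b=np.array([.05,0,-1.95])
bot.move_l(cmd(.0219,.108),O,velocity=.02)
descend(.0219,[.104,.100,.096,.092,.088],b)
E
```

```text
11.72 21.9 104.0 [ -0.3   22.   103.55] [ 0.54  3.89 -0.82] False
12.11 21.9 100.0 [-0.16 22.01 99.72] [ 0.01  4.57 -1.18] False
12.5 21.9 96.0 [ 0.25 22.01 96.14] [ 1.21  5.3  -0.1 ] False
12.89 21.9 92.0 [ 0.77 22.   92.78] [0.91 5.92 2.47] False
13.28 21.9 88.0 [ 1.01 22.02 88.97] [0.91 5.86 2.94] False
```

```bash
python3 - <<'E'
from h import *
b=np.array([.05,0,-1.95])
print((F(8)-b).round(2),pos()*1e3,bot.read_tcp_rot(),bot.read_moment())
bot.move_l(cmd(.0222,.088),O,velocity=.02); bot.sleep(.05)
print((F(8)-b).round(2),pos()*1e3,bot.read_tcp_rot(),bot.read_moment(),bot.read_t())
E
```

```text
[1.06 5.65 2.88] [ 0.97527994 22.02288431 88.92215983] [3.13944772e+00 2.82003645e-05 1.78487725e+00] [1.26223914 0.05023324 0.10435082]
[1.14 4.98 3.18] [ 1.00448881 22.04238594 88.93398449] [3.13935042e+00 4.59960863e-04 1.78482527e+00] [ 1.13767154 -0.06149128  0.13159447] 13.7167
```

```bash
python3 - <<'E'
from h import *
b=np.array([.05,0,-1.95])
for y in (.0225,.0228):
    bot.move_l(cmd(y,.088),O,velocity=.02); bot.sleep(.05)
    print(y,(F(8)-b).round(2),pos()*1e3,bot.read_tcp_rot(),bot.read_moment(),bot.read_t())
    f=F(6)-b
    if f[1]<1.5: break
d=bot.get_image("wrist"); cv2.imwrite("pics/w4.png",d["color"][:,:,::-1]); np.savez("w4.npz",**d)
a=d["color"][60:260,200:360]
a=(255*(a/255.)**.6).astype(np.uint8)
cv2.imwrite("pics/w4c.png",cv2.resize(a[:,:,::-1],None,fx=5,fy=3,interpolation=cv2.INTER_CUBIC))
E
```

```text
0.0225 [2.03 3.58 4.65] [ 0.80921976 22.09038837 88.7589745 ] [3.13974667e+00 8.15937233e-04 1.78473584e+00] [ 0.82678149 -0.27588866  0.13215392] 14.0833
0.0228 [ 1.67 -0.3   3.36] [-4.55398007e-02  2.21951805e+01  8.79683757e+01] [-3.14155007e+00  9.30554589e-04  1.78467986e+00] [ 0.02839586 -0.35282876  0.02042463] 14.5
```

View pics/w4c.png

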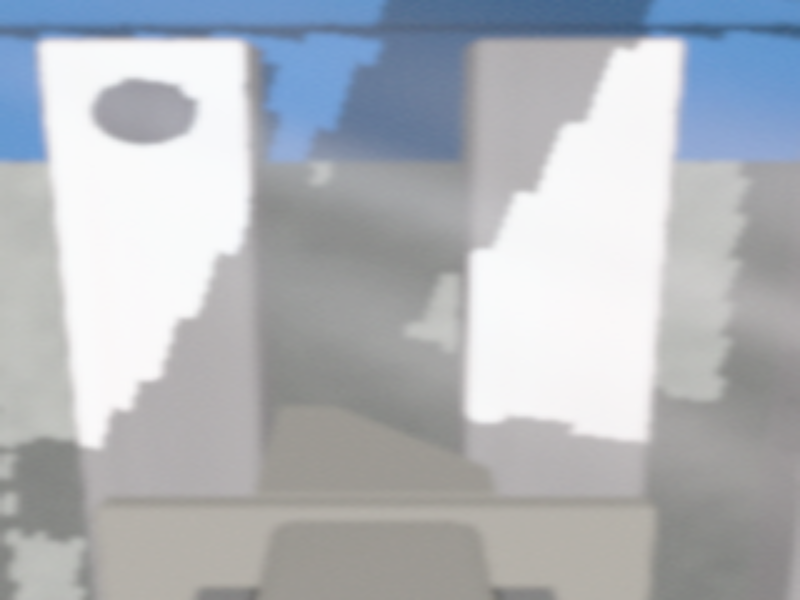

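View pics/w4.png

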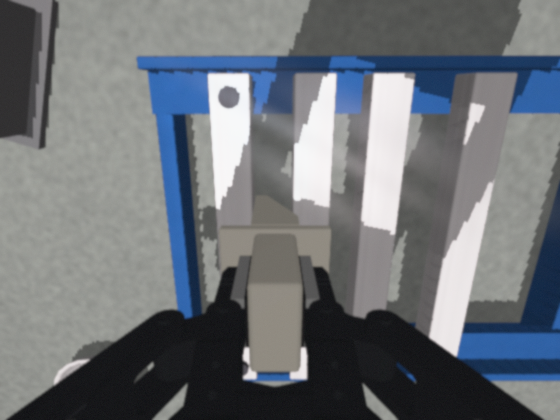

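```bash
cat >> h.py <<'E'
def wedge(y,zs,b,tgt=-.5,guard=14,v=.02,stopz=14,g=.06e-3):
    """descend, adjusting y so net lateral force stays near tgt"""
    for z in zs:
        st=bot.move_l(cmd(y,z),O,velocity=v,max_force=guard)
        f=F(5,.01)-b
        print(round(bot.read_t(),2),round(y*1e3,2),round(z*1e3,1),(pos()*1e3).round(2),f.round(2),st,flush=True)
        if st or f[2]>stopz or abs(f[1])>7: print("STOP"); break
        y+=np.clip(g*(f[1]-tgt),-.25e-3,.25e-3)
    return y
E
python3 - <<'E'
from h import *
b=np.array([.05,0,-1.95])
print(wedge(.0228,[.085,.082,.079,.0765,.0745],b))
E
```

```text
14.94 22.8 85.0 [-0.47 22.33 84.45] [ 0.95 -3.49  0.74] False
15.28 22.62 82.0 [-0.59 22.62 81.31] [ 0.32 -3.7  -0.82] False
15.62 22.43 79.0 [-0.31 22.59 78.68] [-0.43 -3.5  -0.93] False
15.94 22.25 76.5 [-0.18 22.55 76.3 ] [ 0.46 -1.79 -0.35] False
16.23 22.17 74.5 [-0.17 22.48 74.32] [-0.12 -0.19 -0.17] False
0.022189645451767215
```

```bash
cat >> h.py <<'E'
def press(y,z,b,lo=2.0,hi=3.6,n=7,gain=.09e-3,m=None):
    m=m or (lo+hi)/2
    for i in range(n):
        f=F(8,.01)-b
        print(round(bot.read_t(),2),"press",round(y*1e3,2),(pos()*1e3).round(2),f.round(2),flush=True)
        if lo<f[1]<hi: break
        y+=np.clip(gain*(f[1]-m),-.25e-3,.25e-3)
        bot.move_l(cmd(y,z),O,velocity=.02); bot.sleep(.05)
    return y
E
python3 - <<'E'
from h import *
b=np.array([.05,0,-1.95])
y=wedge(.0222,[.0725],b)
y=press(y,.0725,b)
for z in (.0718,.0712,.0706):
    bot.move_l(cmd(y,z),O,velocity=.02); bot.sleep(.03); f=F(8)-b
    print(z,pos()*1e3,f.round(2))
    if f[2]>3: break
y=press(y,z,b)
bot.sleep(.25)
print("end",y,(F(8)-b),pos()*1e3,bot.read_t())
d=bot.get_image("wrist"); cv2.imwrite("pics/w5.png",d["color"][:,:,::-1]); np.savez("w5.npz",**d)
a=d["color"][60:260,200:360]
a=(255*(a/255.)**.6).astype(np.uint8)
cv2.imwrite("pics/w5c.png",cv2.resize(a[:,:,::-1],None,fx=5,fy=3,interpolation=cv2.INTER_CUBIC))
E
```

```text
16.52 22.2 72.5 [-0.14 22.38 72.34] [-0.06  0.28  0.18] False
16.59 press 22.25 [-4.000e-02  2.234e+01  7.245e+01] [-0.08 -0.2  -0.12]
16.96 press 22.0 [-2.000e-02  2.219e+01  7.249e+01] [0.02 1.5  0.17]
17.32 press 21.88 [-0.   22.14 72.51] [0.11 2.42 0.84]
0.0718 [2.86833631e-03 2.21365094e+01 7.16812450e+01] [ 0.65  4.24 -0.11]
0.0712 [3.86380651e-02 2.21194295e+01 7.12687778e+01] [-0.13  5.12  1.49]
0.0706 [ 0.08297721 22.12842387 71.27534105] [-1.86  5.97  6.07]
18.44 press 21.88 [ 0.09 22.13 71.27] [-1.97  6.02  5.85]
18.81 press 22.13 [ 0.08 22.16 71.24] [-2.1   4.99  5.64]
19.18 press 22.33 [ 0.1  22.16 71.26] [-2.86  4.76  7.12]
19.54 press 22.5 [ 0.16 22.21 71.24] [-3.13  3.55  7.78]
end 0.022503240314644863 [-2.84508485  4.07286213  7.33994543] [ 0.13480917 22.19335158 71.19207729] 19.8583
```

View pics/w5c.png

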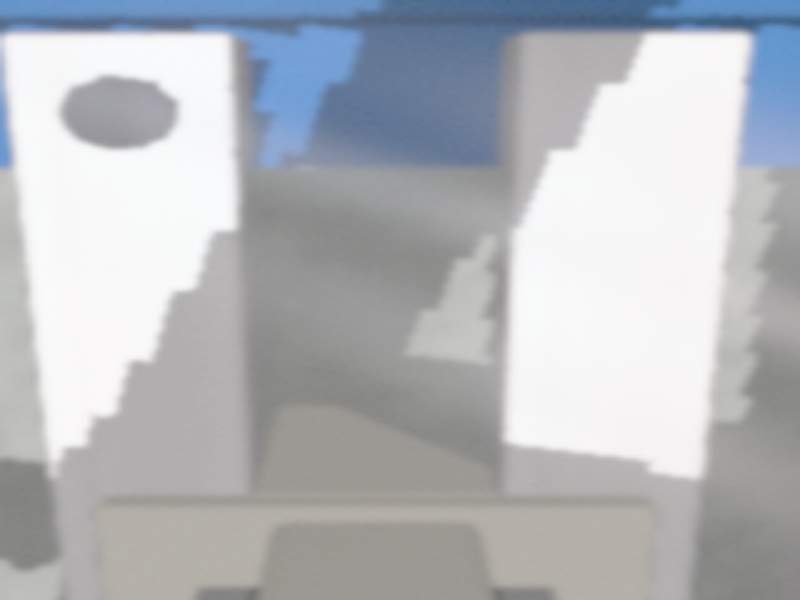

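```bash
cat >> h.py <<'E'
def yc(d,X,Y,z,sx=5,sy=3,u0=200,v0=60):
    p=ray(d,u0+(X+.5)/sx-.5,v0+(Y+.5)/sy-.5,z)[:2]-B0
    return np.array([p@rx(),p@ry()])*1e3
E
python3 - <<'E'
from h import *
d=dict(np.load("w5.npz"))
for q in ((5,35),(55,480),(235,35),(248,480),(512,35),(503,480),(752,35),(698,480)): print(q,yc(d,*q,.06).round(2))
b=np.array([.05,0,-1.95])
bot.move_l(cmd(.0222,.0725),O,velocity=.03); bot.sleep(.05)
print(pos()*1e3,(F(8)-b))
bot.move_l(cmd(.0222,.120),O,velocity=.08); bot.sleep(.1)
print(bot.read_t(),pos()*1e3,F(10))
bot.goto(cmd(.044+.0245,.130),O); bot.sleep(.15)
print(bot.read_t(),pos()*1e3,F(10))
d=bot.get_image("wrist"); cv2.imwrite("pics/w6.png",d["color"][:,:,::-1]); np.savez("w6.npz",**d)
a=d["color"][60:260,200:360]
a=(255*(a/255.)**.6).astype(np.uint8)
cv2.imwrite("pics/w6c.png",cv2.resize(a[:,:,::-1],None,fx=5,fy=3,interpolation=cv2.INTER_CUBIC))
E
```

```text
(5, 35) [-90.38  -9.51]
(55, 480) [-23.11  -9.43]
(235, 35) [-90.38   9.91]
(248, 480) [-23.11   9.36]
(512, 35) [-90.38  33.29]
(503, 480) [-23.11  34.19]
(752, 35) [-90.38  53.55]
(698, 480) [-23.11  53.18]
[-0.11998881 22.15861797 72.18238738] [-0.16904587  3.47261673  0.37400543]
21.1167 [ -0.47539653  22.1501323  119.39390396] [-0.18901983 -0.01301001 -2.11952154]
21.6583 [ -0.22352521  67.97461794 129.57762526] [ 0.01008503 -0.24901889 -1.77122862]
```

View pics/w6c.png

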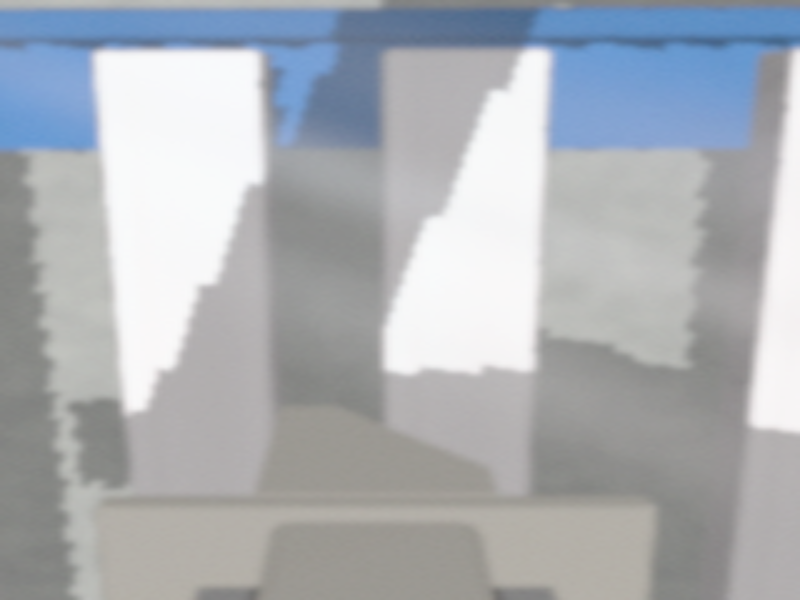

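```bash
python3 - <<'E'
from h import *
d=dict(np.load("w6.npz"))
for q in ((95,52),(130,490),(266,52),(273,400),(383,52),(385,490),(550,52),(531,490)): print(q,yc(d,*q,.06).round(2))
z=.1296-.0593
print("nose",yc(d,280,405,z),yc(d,345,405,z))
E
```

```text
(95, 52) [-90.3   34.61]
(130, 490) [ 1.97 34.3 ]
(266, 52) [-90.29  54.66]
(273, 400) [-19.18  54.03]
(383, 52) [-90.28  68.38]
(385, 490) [ 2.   68.72]
(550, 52) [-90.26  87.97]
(531, 490) [ 2.02 88.44]
nose [-21.24998309  55.53259184] [-21.24243149  63.64180064]
```

```bash
cat >> h.py <<'E'
def seek(y0,z,b,step=.25e-3,thr=1.3,n=14):
    y=y0
    for i in range(n):
        y-=step
        bot.move_l(cmd(y,z),O,velocity=.01); bot.sleep(.03)
        f=F(8,.008)-b
        print(round(bot.read_t(),2),"seek",round(y*1e3,2),(pos()*1e3).round(2),f.round(2),flush=True)
        if f[1]>thr: break
    return y
E
python3 - <<'E'
from h import *
bot.move_l(cmd(.0685,.113),O,velocity=.06); bot.sleep(.15)
b=F(12); print(bot.read_t(),b,pos()*1e3)
bot.move_l(cmd(.0672,.113),O,velocity=.02)
seek(.0672,.113,b)
E
```

```text
22.475 [ 0.18369579  0.01292274 -1.70638363] [  0.2949549   68.43991562 113.38173546]
23.07 seek 66.95 [1.000e-02 6.696e+01 1.130e+02] [-0.26 -0.12 -0.35]
23.43 seek 66.7 [3.0000e-02 6.6670e+01 1.1303e+02] [-0.06 -0.06 -0.2 ]
23.77 seek 66.45 [ -0.    66.52 113.  ] [-0.15  0.58 -0.05]
24.12 seek 66.2 [-2.0000e-02  6.6450e+01  1.1298e+02] [-0.19  1.78  0.  ]
```

```bash
cat >> h.py <<'E'
def wedgep(y,yt,zs,b,guard=14,v=.025,g=.7,fmax=2.5):
    for z in zs:
        st=bot.move_l(cmd(y,z),O,velocity=v,max_force=guard)
        f=F(5,.01)-b; p=pos()
        print(round(bot.read_t(),2),round(y*1e3,2),round(z*1e3,1),(p*1e3).round(2),f.round(2),st,flush=True)
        if st or f[2]>12 or abs(f[1])>7: print("STOP"); break
        dy=g*(yt-p[1])
        if f[1]>fmax: dy=max(dy,0)+.06e-3*(f[1]-fmax)
        y+=np.clip(dy,-.3e-3,.3e-3)
    return y
E
python3 - <<'E'
from h import *
b=np.array([0.05,0,-1.95])
print(wedgep(.0664,.0666,[.109,.105,.101,.097,.094,.091,.088,.085],b))
E
```

```text
24.48 66.4 109.0 [ -0.3   66.45 108.61] [-0.15  1.68  0.36] False
24.82 66.51 105.0 [ -0.17  66.49 104.79] [ 0.14  1.5  -0.43] False
25.18 66.58 101.0 [  0.49  66.18 101.21] [ 1.37 -0.89  0.14] False
25.52 66.88 97.0 [ 0.18 66.3  97.01] [ 1.26 -2.95  1.34] False
25.83 67.09 94.0 [-0.15 66.88 93.74] [ 1.31 -4.14  1.38] False
26.14 66.89 91.0 [-0.21 66.95 90.68] [ 1.05 -3.96  0.75] False
26.45 66.65 88.0 [-0.2  66.76 87.68] [ 0.51 -3.7   0.23] False
26.76 66.54 85.0 [-0.16 66.6  84.74] [ 0.78 -3.78  1.2 ] False
0.0665365101501099
```

```bash
python3 - <<'E'
from h import *
b=np.array([0.05,0,-1.95])
y=wedgep(.0665,.0664,[.082,.079,.076,.074,.0722],b,g=.5)
print(y)
y=press(y,.0722,b,lo=1.7,hi=2.8,n=8)
bot.sleep(.25)
print("end",y,(F(8)-b),pos()*1e3,bot.read_t())
d=bot.get_image("wrist"); cv2.imwrite("pics/w7.png",d["color"][:,:,::-1]); np.savez("w7.npz",**d)
a=d["color"][60:260,200:360]
a=(255*(a/255.)**.6).astype(np.uint8)
cv2.imwrite("pics/w7c.png",cv2.resize(a[:,:,::-1],None,fx=5,fy=3,interpolation=cv2.INTER_CUBIC))
E
```

```text
27.07 66.5 82.0 [-0.46 66.65 81.42] [ 0.91 -3.92 -1.26] False
27.38 66.37 79.0 [-0.47 66.61 78.54] [-0.22 -2.79 -0.66] False
27.68 66.27 76.0 [-0.25 66.55 75.74] [-0.47 -1.64 -0.58] False
27.98 66.19 74.0 [-0.15 66.49 73.87] [-0.2  -0.48 -0.29] False
28.27 66.15 72.2 [-0.09 66.32 72.08] [-0.03 -0.06 -0.15] False
0.06619259234070554
28.33 press 66.19 [-3.000e-02  6.622e+01  7.217e+01] [ 0.33 -0.   -0.05]
28.7 press 65.99 [-3.000e-02  6.616e+01  7.219e+01] [-0.15  1.43 -0.09]
29.07 press 65.92 [-3.000e-02  6.615e+01  7.219e+01] [-0.11  2.62  0.53]
end 0.06591562131588308 [-0.09532601  3.63130214  0.82681661] [-9.30448322e-04  6.61097585e+01  7.22281930e+01] 29.3833
```

View pics/w7c.png

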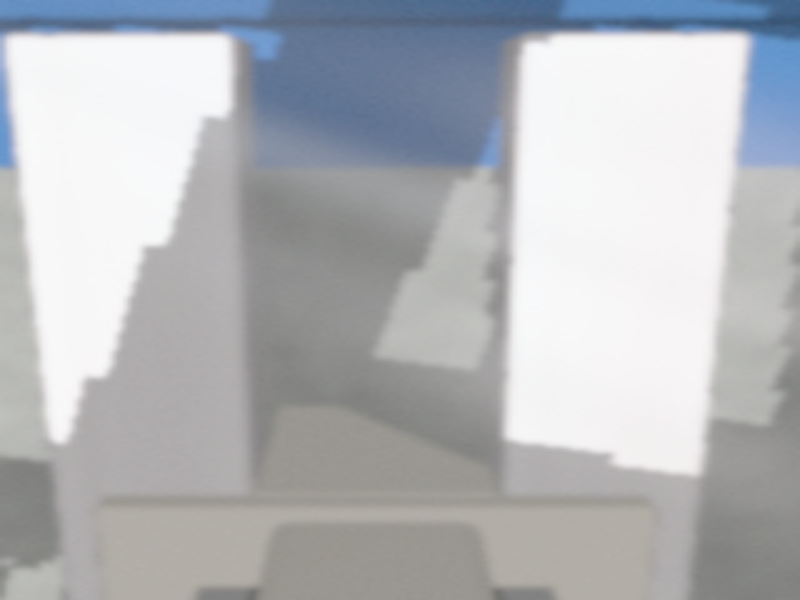

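```bash
python3 - <<'E'
from h import *
b=np.array([0.05,0,-1.95])
bot.move_l(cmd(.0662,.0722),O,velocity=.03)
bot.move_l(cmd(.0663,.120),O,velocity=.08); bot.sleep(.05)
print(bot.read_t(),pos()*1e3)
bot.goto(cmd(.1125,.130),O); bot.sleep(.15)
print(bot.read_t(),pos()*1e3,F(6))
d=bot.get_image("wrist"); cv2.imwrite("pics/w8.png",d["color"][:,:,::-1]); np.savez("w8.npz",**d)
a=d["color"][60:260,200:360]
a=(255*(a/255.)**.6).astype(np.uint8)
cv2.imwrite("pics/w8c.png",cv2.resize(a[:,:,::-1],None,fx=5,fy=3,interpolation=cv2.INTER_CUBIC))
E
```

```text
30.4833 [ -0.36427488  66.22144053 119.59900221]
30.9417 [ -0.37435371 111.98441846 129.36701671] [-0.3328793  -0.09779155 -1.60993977]
```

View pics/w8c.png

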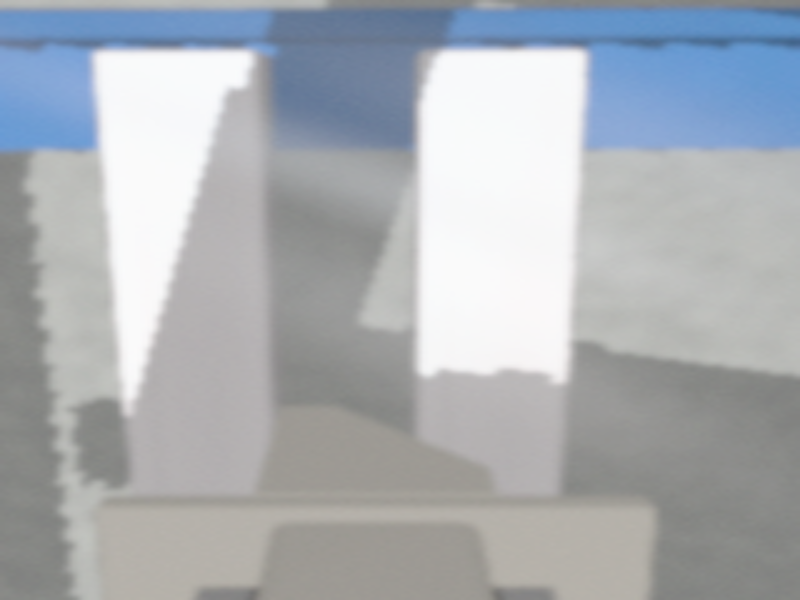

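```bash
python3 - <<'E'
from h import *
bot.move_l(cmd(.1125,.111),O,velocity=.06); bot.sleep(.12)
b=F(10); print(bot.read_t(),b,pos()*1e3)
bot.move_l(cmd(.1112,.111),O,velocity=.02)
y=seek(.1112,.111,b,thr=1.1)
E
```

```text
31.7083 [ 0.01395305  0.10047681 -1.75455543] [  0.31989297 112.47826327 111.38508283]
32.31 seek 110.95 [-1.0000e-02  1.1097e+02  1.1100e+02] [-0.03 -0.27 -0.23]
32.66 seek 110.7 [ -0.   110.7  110.99] [-0.08  0.03  0.11]
33.01 seek 110.45 [-1.0000e-02  1.1053e+02  1.1098e+02] [-0.03  0.48 -0.02]
33.36 seek 110.2 [-1.0000e-02  1.1045e+02  1.1099e+02] [0.13 1.68 0.38]
```

```bash
python3 - <<'E'
from h import *
b=np.array([0.05,0,-1.9])
bot.move_l(cmd(.1106,.105),O,velocity=.03)
y=wedgep(.1107,.1107,[.101,.098,.095,.092,.089,.086,.083],b,g=.6)
y=wedgep(y,.1105,[.080,.077,.0745,.0722],b,g=.5)
y=press(y,.0722,b,lo=1.5,hi=2.8,n=8)
bot.sleep(.25)
print("end",y,(F(8)-b),pos()*1e3,bot.read_t())
d=bot.get_image("wrist"); cv2.imwrite("pics/w9.png",d["color"][:,:,::-1]); np.savez("w9.npz",**d)
a=d["color"][60:260,200:360]
a=(255*(a/255.)**.6).astype(np.uint8)
cv2.imwrite("pics/w9c.png",cv2.resize(a[:,:,::-1],None,fx=5,fy=3,interpolation=cv2.INTER_CUBIC))
E
```

```text
34.06 110.7 101.0 [-8.0000e-02  1.1057e+02  1.0087e+02] [-0.16  0.25 -0.07] False
34.37 110.78 98.0 [-6.0000e-02  1.1069e+02  9.7890e+01] [-0.04  0.25  0.48] False
34.67 110.79 95.0 [-8.0000e-02  1.1075e+02  9.4890e+01] [ 0.12 -0.05  0.51] False
34.98 110.76 92.0 [  0.49 110.53  92.21] [ 2.06 -1.56  0.5 ] False
35.29 110.86 89.0 [  0.24 110.59  89.03] [ 1.77 -2.9   1.23] False
35.6 110.93 86.0 [ -0.21 110.66  85.69] [ 0.95 -4.04  1.49] False
35.91 110.95 83.0 [ -0.55 110.97  82.34] [ 0.75 -4.08 -0.38] False
36.22 110.79 80.0 [ -0.55 110.93  79.49] [-0.05 -3.81 -1.  ] False
36.52 110.58 77.0 [ -0.25 110.88  76.75] [-0.29 -1.46 -0.11] False
36.82 110.39 74.5 [ -0.16 110.76  74.33] [-0.29  0.01  0.27] False
37.11 110.26 72.2 [ -0.19 110.49  72.  ] [ 0.11  0.9  -0.2 ] False
37.17 press 110.26 [ -0.14 110.49  72.1 ] [ 0.13  0.48 -0.31]
37.54 press 110.11 [ -0.16 110.45  72.08] [-0.37  2.62 -0.44]
end 0.11010968439197204 [-0.29299306  4.04877416 -0.82634474] [ -0.13360372 110.37742546  72.10548065] 37.8583
```

View pics/w9c.png

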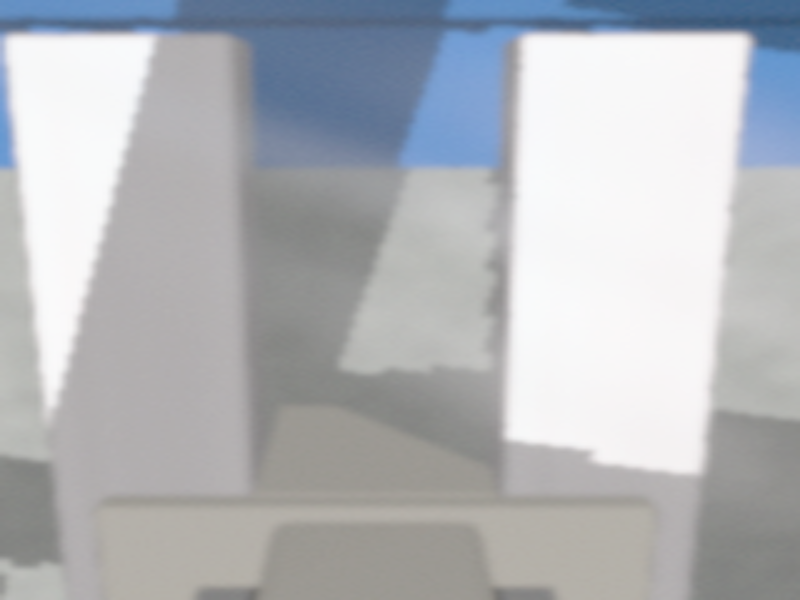

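```bash
python3 - <<'E'
from h import *
d=dict(np.load("w9.npz"))
for q in ((55,480),(250,480),(503,480),(698,480),(5,38),(752,38)): print(q,yc(d,*q,.06).round(2))
bot.move_l(cmd(.1104,.0722),O,velocity=.03)
bot.move_l(cmd(.1105,.125),O,velocity=.08); 
o=[np.pi,0,np.pi/2-.065]
bot.goto([.5012,-.1926,.15],o); bot.sleep(.15)
print(bot.read_t(),bot.read_eef_pos(),bot.read_tcp_rot())
for n in ("wrist","top"):
    d=bot.get_image(n); cv2.imwrite(f"pics/{n}10.png",d["color"][:,:,::-1]); np.savez(f"{n}10.npz",**d)
a=cv2.imread("pics/top10.png")
cv2.imwrite("pics/t_rack10.png",cv2.resize(a[160:270,180:310],None,fx=6,fy=5.4545,interpolation=cv2.INTER_CUBIC))
E
```

```text
(55, 480) [-23.06  78.61]
(250, 480) [-23.06  97.7 ]
(503, 480) [-23.05 122.48]
(698, 480) [-23.04 141.58]
(5, 38) [-90.32  78.49]
(752, 38) [-90.33 141.98]
40.225 [ 0.50152897 -0.1912037   0.14970316] [-3.14121867e+00 -4.77125409e-04  1.50793765e+00]
```

View pics/wrist10.png

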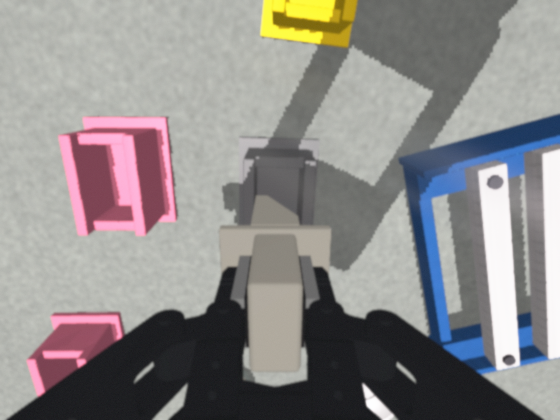

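View pics/t_rack10.png

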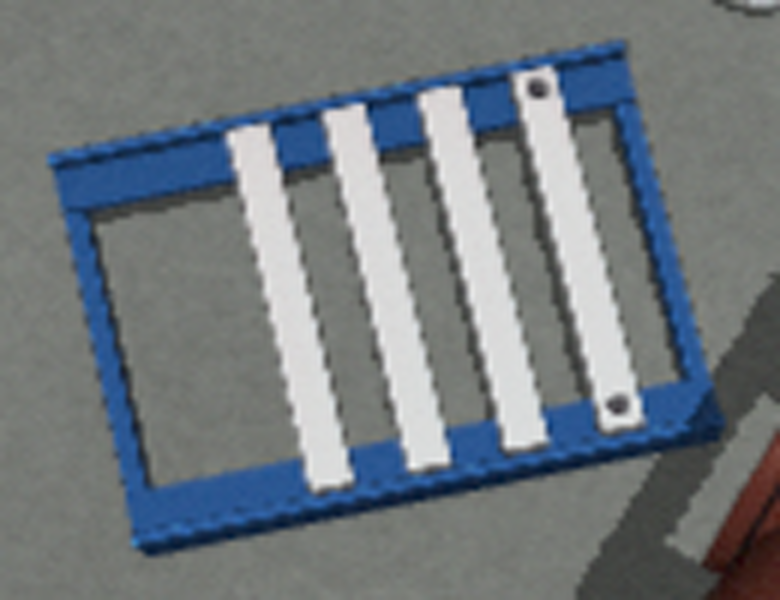

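```bash
python3 - <<'E'
from h import *
o=[np.pi,0,np.pi/2-.065]
bot.move_l([.5012,-.1926,.15],o,velocity=.05); bot.sleep(.1)
f0=F(6)
print(bot.move_l([.5012,-.1926,.075],o,velocity=.06,max_force=8),bot.read_eef_pos(),bot.read_wrist_force())
print(bot.move_l([.5012,-.1926,.0675],o,velocity=.02,max_force=8)); bot.sleep(.1)
print(bot.read_t(),bot.read_eef_pos(),F(6)-f0)
E
```

```text
False [ 0.50158028 -0.19279797  0.0755255 ] [-0.13237057 -0.05812809 -0.98245202]
False
42.75 [ 0.5010646  -0.19254846  0.0673435 ] [ 0.14384588  0.24002649 -0.17906901]
```

```bash
python3 - <<'E'
from h import *
o=[np.pi,0,np.pi/2-.065]
bot.move_l([.5012,-.1926,.0668],o,velocity=.02); bot.sleep(.05); print(F(5))
bot.open(); bot.sleep(.1)
print(bot.read_opening())
bot.move_l([.5012,-.1926,.16],o,velocity=.1)
bot.goto([.45,-.193,.26],o); bot.sleep(.2)
print(bot.read_t(),F(6))
for n in ("wrist","top","scene"):
    d=bot.get_image(n); cv2.imwrite(f"pics/{n}11.png",d["color"][:,:,::-1]); np.savez(f"{n}11.npz",**d)
a=cv2.imread("pics/scene11.png"); cv2.imwrite("pics/s11c.png",cv2.resize(a[145:275,190:375],None,fx=4.2,fy=4.2,interpolation=cv2.INTER_CUBIC))
E
```

```text
[-1.72002605  2.04644757  4.18576249]
1.000907454008104
45.7 [ 0.147405    0.23373018 -0.2820712 ]
```

View pics/wrist11.png

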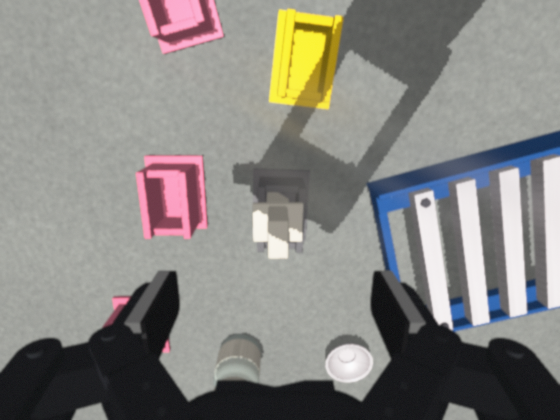

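View pics/s11c.png

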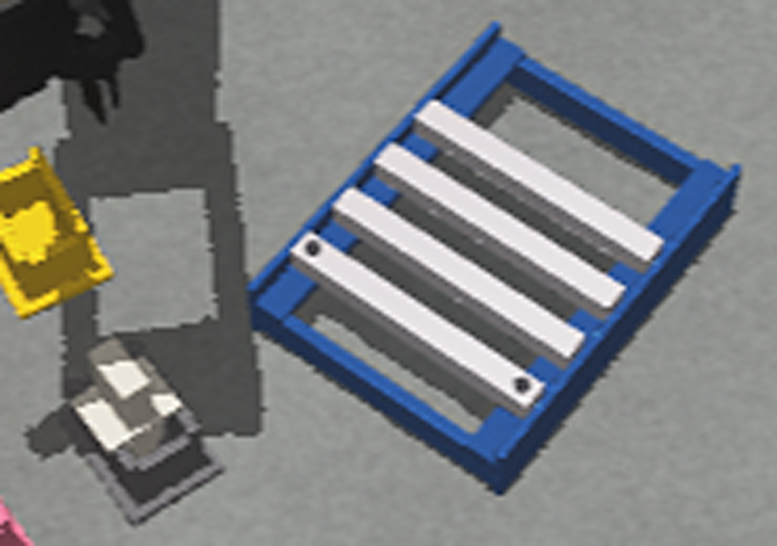

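```bash
python3 - <<'E'
from h import *
bot.job_done(); print(bot.read_t())
E
```

```text
the job is handed in; nothing more can be done
the job is handed in; nothing more can be done
```

The three gaps are set, the block is back in its holder and released, and the job was handed in at about 46 s. It gave no verdict.

**What I did:** I took the block from the grey holder and pushed it fully down into the three gaps in turn, starting at the screwed-down bar. In each gap I finished by pressing its flat face against the bar already set. I then hung it back at the pose I took it from and backed the arm away.

**What the checks showed:**

| Gap | Spacing, origin to origin (target 44 mm, ±1.5) | Basis | Final light press |
|---|---|---|---|
| bar0–bar1 | about 44.0 mm | arm position at face contact | 2.4 to 4 N; net readings reached about 6 N |
| bar1–bar2 | about 44.3 mm | arm position at face contact | 2.6 to 3.6 N |
| bar2–bar3 | 43.3 to 44.6 mm | camera span gave the low end, arm position the high end | 2.6 to 4.0 N |

- **Depth:** in the first gap the flange landed on the bars. In the other two I stopped about 1 mm above that level, inside the 3 mm allowed.
- **Holder and bench:** the last pictures show the block hanging level in the grey holder, with the gripper open and clear of it. The dish and jar looked undisturbed. I made no final check of the screwdriver, but the arm stayed clear of it.

**What was less clean:**
- In the first gap the sideways reading peaked at about 6 N. Adding bar1's push-back, the force on bar0 may have reached about 10 N, still under the 13 N limit.
- Bar1 slid back about 0.3 mm while I was wedging the second gap. The bar1–bar2 press ended close to the 4 N at which bars slide, and the bar2–bar3 press reached it. Bar2 may have slid back 0.1 to 0.2 mm in the third gap.

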